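# Third hand: press a plaster model against the stops of a model table

### The job

Open the clamping jaw of the model table: swing its sprung lever away from you all the way to the stop and let it spring back, which leaves the jaw open. Then put the white plaster model flat and centred on the platform with its broad straight heel edge towards the two sprung stop pins, and press it squarely and steadily against both, so that each pin is pushed about half way in (about 5 N each, never hard), with the jaw left open: finish while still holding it like that, so that I can run the jaw up and tighten it. Leave the tan model, the pink wax, the clear box and the polisher rack where they are.

Things in the scene. Friction and masses are not known exactly. Their poses are not given: they have to be found in the camera images.
- fixture: model table: grey screwed-down foot 178 x 96 mm, 13 mm high, ear at its right; on a column an aluminium platform, top 40 mm above the bench, x -36..+52, y -27..+27 mm (narrower than the model: fingers pass beside it down to 15 mm above the bench). Origin: on the bench below the platform's middle; x from jaw to stop pins (away from the robot, within 0.22 rad), y left, z up
- seat (a point): point on the platform top, fixture (0, 0, 40) mm, same axes as the fixture. The model is right when its origin is about here with its y axis along fixture -x (heel to the pins): both pins are then in by 5.5 mm. The stop posts behind reach 60 mm above the bench; their barrel faces are at fixture x = +38 mm
- pin_left (a joint): how far the left sprung stop pin (fixture y = +18 mm) is pushed in along fixture +x, m: 0 = out, 0.010 = fully in. Spring 1 N per mm, so 0.005 means 5 N. Steel pin with black rubber tip, 9 mm diameter, axis 47 mm above the bench
- pin_right (a joint): the same for the right pin (fixture y = -18 mm)
- pin_left_tip (a point): middle of the left pin's rubber face, which looks to fixture -x; at fixture (28, 18, 47) mm while the pin is out; moves with the pin
- pin_right_tip (a point): middle of the right pin's rubber face; at fixture (28, -18, 47) mm while the pin is out; moves with the pin
- lever (a joint): angle of the sprung throw lever, rad: 0 = at rest, 0.90 = at its stop. Grows counter-clockwise seen from above (the knob moves away from the robot). Takes about 2 to 7 N at the knob and springs back to 0 when let go
- lever_knob (a point): middle of the lever's upright black grip knob, 16 to 18 mm diameter, from 54 to 84 mm above the bench (this point 69.5 mm), 85 mm from the pivot. At rest at fixture (-99, -127) mm, at the stop (-25, -127) mm. Free all round above the flat steel arm (10 mm wide, top 48 mm above the bench)
- lever_pivot (a point): the lever's vertical pivot axis, at fixture (-62, -50) mm, on a post right of the jaw's rail
- jaw (a joint): how far the front clamping jaw has slid back from closed along fixture -x, m: starts at 0 to 0.004; a full swing of the lever drives it to about 0.025; it stays where it is left (about 4 N of friction); end of travel 0.030. It runs on a 28 mm wide rail that ends at fixture x = -113 mm
- jaw_face (a point): middle of the jaw's rubber face, which looks to fixture +x; at fixture x = -29.5 mm closed, about -55 mm after a full swing of the lever. The jaw is 16 mm wide and reaches 62 mm above the bench; a knurled brass clamp screw stands behind it, 64 mm
- white_model: white plaster jaw model, 75 x 67 mm, 32 mm high, about 0.1 kg. Grip or press only its base: 13 mm high, upright sides. Origin: centre of underside; z up, +y to the front teeth. Heel: straight face at y = -33.5, x +-27 mm. Widest (75) at y = -14, straight sides narrow to 66 at y = -3 and 45 at y = +26; front face at y = +33.5, 20 wide. Pads across the sides at y = +6 close at about 66 mm
- white_heel (a point): middle of the white model's heel face, 6.5 mm above its underside
- tan_model: tan plaster jaw model of the same shape and size, another case; stays where it is. Origin: centre of underside
- wax_sheets: stack of pink wax sheets lying flat, 151 x 78 x 11 mm; stays. Origin at its underside
- tooth_box: small clear lidded box with white teeth in it, 55 x 67 x 44 mm; stays. Origin at its underside
- polisher_rack: clear stand with rotary polishers, 32 x 68 mm, 70 mm tall; stays. Origin at its underside
Mind the look-alikes: they are no part of the job. What is shaped like the white_model but blue or purple is not meant.

How it is judged:
By the outcome, as a careful person would: the job done as asked, in the order asked, and still so for the second after the job is handed in, while the arm keeps its last pose, push and grip.
It also fails if it takes over 51 s, if anything falls off the work surface, if the arm or the gripper's body presses on something with over 40 N, if the wrist force passes 120 N, or if a joint passes its speed limit or range.

### The arm

A 6-joint arm with a two-finger parallel gripper is mounted at the origin on a cart in front of the work surface, level with it; the furniture and walls round the work are solid. World frame = base frame: x ahead of the robot, y to its left, z up, the work surface at z = 0. Lengths are in m, angles in rad, forces in N, time in s.
With the tool pointing down it reaches from about 0.325 to 0.875 m from the base axis. Payload 4.4 kg.
Tool frame: the origin (TCP) lies midway between the tips of the shut fingers; the grasp point (between the pads) lies 19 mm behind it; z points along the fingers, y is the line along which they close (so a half turn about z gives the same grasp; the last joint's range is limited). The gripper opens to 85 mm and grips with 20 to 120 N. Pads are 22 mm wide; open, the fingers measure 114 mm over their backs; the gripper's body (76 mm by 85 mm) begins 54 mm behind the grasp point. The pads swing forward as they close: fully open they stand 13 mm farther back than shut.
Start: joints at [-0.15, 0.207, 1.542, -0, 1.393, -0.15], TCP at [0.575, -0, 0.231] pointing down, gripper open.
Joint ranges: [-2.73, 2.73], [-0.86, 2.22], [0.23, 2.46], [-1.11, 4.25], [0.08, 2.63], [-2.82, 2.82]. Speed limits (rad/s): [2.79, 2.79, 3.14, 3.14, 3.14, 3.14].

### API

Orientations are given as a 3x3 rotation matrix whose columns are the frame's x, y, z axes.
In Python, from cell import read_state, optics, job gives the robot as it stands.
- The arm moves only by the tool step_arm, never from a script. Its argument "increments" is a list of rows, each a list of 7 numbers: the shift along the world's x, y, z in mm, then the turn, a rotation vector about the world's x, y, z in degrees, then the opening, from 0 (shut) to 1 (fully open). In form: [[dx, dy, dz, wx, wy, wz, grip], ...]. A call has 1 to 8 rows; each row shifts and turns the commanded pose from where the row before left it; what a row does not reach is not made up. A row lasts 1/10 s, in which the tool goes at most 50 mm and 8.59 degrees, less where a joint would pass 70% of its speed; a pose out of reach is approached as far as the arm can. A call is refused whole if a number of a shift passes 50 or a number of a turn 8.59, either way. A call with a gripper value outside its range is refused whole. The fingers move at their own pace and stop on an object; the grip force is fixed at half the most. Time passes only in rows, so rows that do not move let the fingers close. It gives the time, the measured TCP pose, the force, the opening and the grip force at its end, in the units of the state.
- read_state(): the state, without advancing time (a new reading comes with each control period).
- optics.read_camera(name): name is "scene" or "side" or "wrist"; returns a dict with "frame" (400x640x3 uint8, red, green, blue), "vfov" (degrees; the focal length in pixels is half the picture's height over the tangent of half this angle, whatever the lens; pixels are square), "cx", "cy" (the principal point, pixels), "view" (4x4, takes a point from world to camera coordinates). Camera axes: x right, y up, looking along -z (the intrinsics and any distortion apply to the point x, -y, -z); pixel columns grow to the right and rows downward; lengths in m; the calibration is good to about 2 mm. The wrist camera is an equidistant fisheye: a pixel r from the principal point sees the ray r / f radians off the axis. A picture is of the moment at which its call begins. There is no depth.
- job.job_done(): hands the job in; it is judged then, once.
The state is a dict: "clock": time; "joint_positions": joint angles; "joint_vel": joint speeds; "effort": joint torques, N m; "tcp_pos": TCP position; "ee_rot": TCP orientation; "wrist_force": force on the tool from outside, world axes, zero at the start; "torque": the same for the moment, N m; "grip_width": finger opening in m; "grasp_force": force on a finger pad.
Only numpy, scipy, OpenCV 4.12 (cv2) and the standard library are available. Lean on these libraries where they do the work, as an engineer would, in place of code of your own. Each camera call takes 0.05 s, during which the arm holds its last target. There are 200 camera calls.

## Working session

There is one attempt and no reset: what is moved stays moved. The work goes in short steps, Python scripts to look and compute and a tool call to move; the robot and the scene stay as the last step left them, time stands still between calls to the robot, and variables do not carry over. Pictures are saved under pics/ and viewed, at most 10 in all, crops included, and the job is handed in when it is done.

Besides the shell and the picture viewer there is one more tool, called after "Emit:" as name(argument=value, ...) on one line, values as JSON. step_arm: Moves the arm, as the interface text tells. Its arguments: {"type":"object","properties":{"increments":{"type":"array"}},"required":["increments"]}

```bash
mkdir -p pics; cat > h.py <<'E'
import numpy as np, cv2
from cell import read_state, optics, job
def cam(n):
    c=optics.read_camera(n); return c
def save(n,f): cv2.imwrite(f,cv2.cvtColor(c_[n]["frame"],cv2.COLOR_RGB2BGR))
def ray(c,u,v):
    h=c["frame"].shape[0]; f=h/2/np.tan(np.radians(c["vfov"])/2)
    d=np.array([(u-c["cx"])/f,-(v-c["cy"])/f,-1.]); 
    V=np.array(c["view"]);R=V[:3,:3];o=-R.T@V[:3,3]
    return o,R.T@d
def plane(c,u,v,z):
    o,d=ray(c,u,v); return o+d*(z-o[2])/d[2]
def proj(c,p):
    h=c["frame"].shape[0]; f=h/2/np.tan(np.radians(c["vfov"])/2)
    V=np.array(c["view"]);q=V[:3,:3]@np.array(p)+V[:3,3]
    return c["cx"]+f*q[0]/-q[2], c["cy"]-f*q[1]/-q[2]
def wray(c,u,v):
    h=c["frame"].shape[0]; f=h/2/np.tan(np.radians(c["vfov"])/2)
    x,y=u-c["cx"],v-c["cy"];r=np.hypot(x,y)+1e-9;t=r/f
    V=np.array(c["view"]);R=V[:3,:3]
    return -R.T@V[:3,3],R.T@np.array([np.sin(t)*x/r,-np.sin(t)*y/r,-np.cos(t)])
def wplane(c,u,v,z):
    o,d=wray(c,u,v); return o+d*(z-o[2])/d[2]
def wproj(c,p):
    h=c["frame"].shape[0]; f=h/2/np.tan(np.radians(c["vfov"])/2)
    V=np.array(c["view"]);q=V[:3,:3]@np.array(p)+V[:3,3]
    s=np.hypot(q[0],q[1])+1e-12;t=np.arctan2(s,-q[2])
    return c["cx"]+f*t*q[0]/s, c["cy"]-f*t*q[1]/s
E
python3 - <<'E'
from h import *
import pickle
for n in ["scene","side","wrist"]:
    c=cam(n); pickle.dump(c,open(f"{n}0.pkl","wb"))
    cv2.imwrite(f"pics/{n}0.png",cv2.cvtColor(c["frame"],cv2.COLOR_RGB2BGR))
    V=np.array(c["view"]);print(n,c["vfov"],c["cx"],c["cy"],-V[:3,:3].T@V[:3,3],-V[2,:3], V[0,:3])
s=read_state();print({k:np.round(v,4) for k,v in s.items()})
E
```

```text
scene 44.72184658076438 320.3747269644728 194.80532548614275 [-0.73652844 -0.5783828   1.01265019] [ 0.76644221  0.37701582 -0.52002444] [ 4.41828124e-01 -8.97099366e-01  7.98176213e-04]
side 43.44875551239017 315.45262197082286 201.55945440629048 [0.66481714 1.3621385  0.81562637] [-0.01686287 -0.86449596 -0.50235682] [-0.99931333  0.03115085 -0.02006241]
wrist 65.70646984690485 316.6101599733021 204.54582584675575 [0.57589312 0.07783801 0.37220211] [-0.00190208 -0.30103129 -0.95361237] [ 9.99997965e-01  6.92562031e-05 -2.01646843e-03]
{'clock': np.float64(0.15), 'joint_positions': array([-0.1505,  0.2073,  1.5427, -0.    ,  1.3935, -0.1505]), 'joint_vel': array([ 0.0005, -0.0006, -0.005 , -0.0014,  0.0002, -0.0008]), 'effort': array([ 5.00000e-04, -3.83513e+01, -2.92038e+01, -2.00000e-04,
        6.60000e-03, -1.00000e-04]), 'tcp_pos': array([5.744e-01, 1.000e-04, 2.304e-01]), 'ee_rot': array([[-0.0e+00,  1.0e+00, -1.8e-03],
       [ 1.0e+00,  0.0e+00,  3.0e-04],
       [ 3.0e-04, -1.8e-03, -1.0e+00]]), 'wrist_force': array([-0.2156, -0.8422,  0.568 ]), 'torque': array([0.0084, 0.0007, 0.0117]), 'grasp_force': np.float64(0.0), 'grip_width': np.float64(0.0857)}
```

View pics/scene0.png

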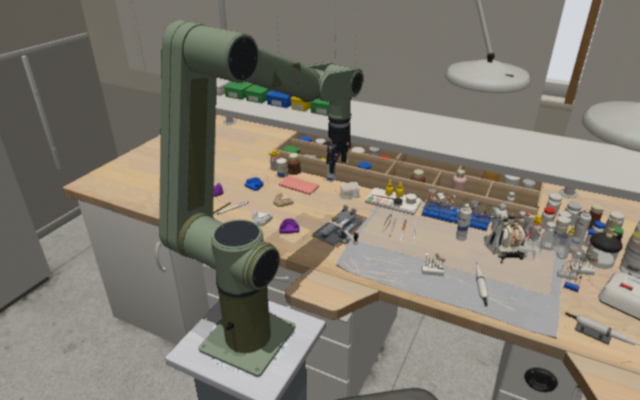

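View pics/side0.png

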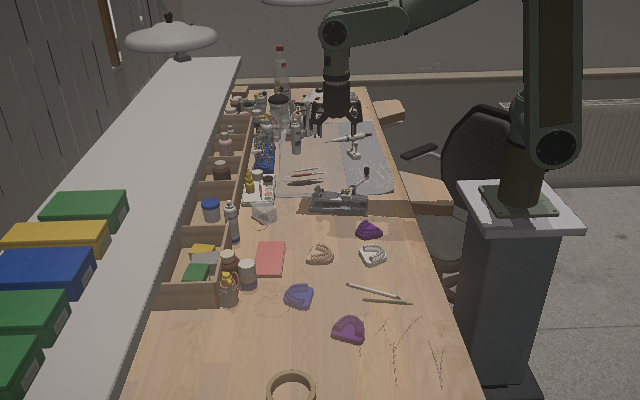

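View pics/wrist0.png

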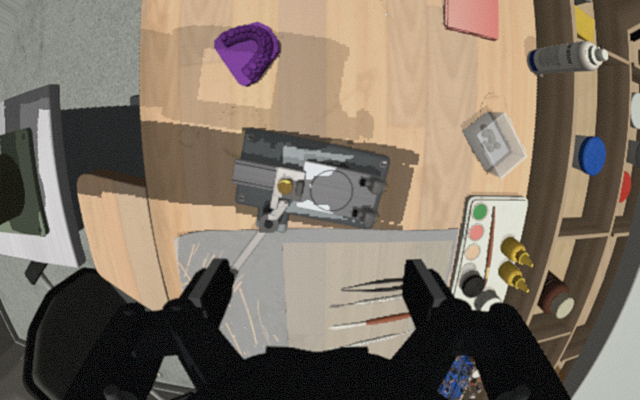

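The scene view shows the white model near (262,217) and the fixture near (340,228). In the side view the white model is at (373,255), tan at (321,254), the fixture at (340,200) and the knob near (366,172). The wrist view shows the fixture around (330,187), with the pins near (370,180) and (370,212). Next I crop for detail.

```bash
python3 - <<'E'
from h import *
import pickle
C={n:pickle.load(open(f"{n}0.pkl","rb")) for n in ["scene","side","wrist"]}
b=lambda n:cv2.cvtColor(C[n]["frame"],cv2.COLOR_RGB2BGR)
A=cv2.resize(b("wrist")[110:300,180:430],(800,608)[:1]+(600,),interpolation=cv2.INTER_CUBIC)
cv2.imwrite("pics/w_crop.png",A)
S=cv2.resize(b("side")[160:280,290:450],(800,600),interpolation=cv2.INTER_CUBIC)
cv2.imwrite("pics/s_crop.png",S)
for n,u,v,z in [("side",373,255,.015),("scene",262,217,.015),("side",321,254,.015),("side",369,230,.015),("side",340,200,.04),("side",366,172,.0695)]:
    print(n,u,v,plane(C[n],u,v,z))
for u,v,z in [(330,187,.04),(370,180,.055),(370,212,.055),(243,128,.013),(389,155,.013),(380,228,.013),(233,210,.013)]: print(u,v,wplane(C["wrist"],u,v,z))
E
```

```text
side 373 255 [0.49317898 0.27862866 0.015     ]
scene 262 217 [0.49843167 0.26777514 0.015     ]
side 321 254 [0.63178674 0.26597583 0.015     ]
side 369 230 [0.48892062 0.15753076 0.015     ]
side 340 200 [0.56282313 0.02277969 0.04      ]
side 366 172 [ 0.46829924 -0.10371831  0.0695    ]
330 187 [ 0.59004888 -0.00665517  0.04      ]
370 180 [0.63184484 0.00502604 0.055     ]
370 212 [ 0.63361562 -0.03079711  0.055     ]
243 128 [0.48892175 0.05843662 0.013     ]
389 155 [0.66114269 0.02621039 0.013     ]
380 228 [ 0.65543785 -0.06663652  0.013     ]
233 210 [ 0.47027265 -0.04280318  0.013     ]
```

View pics/w_crop.png

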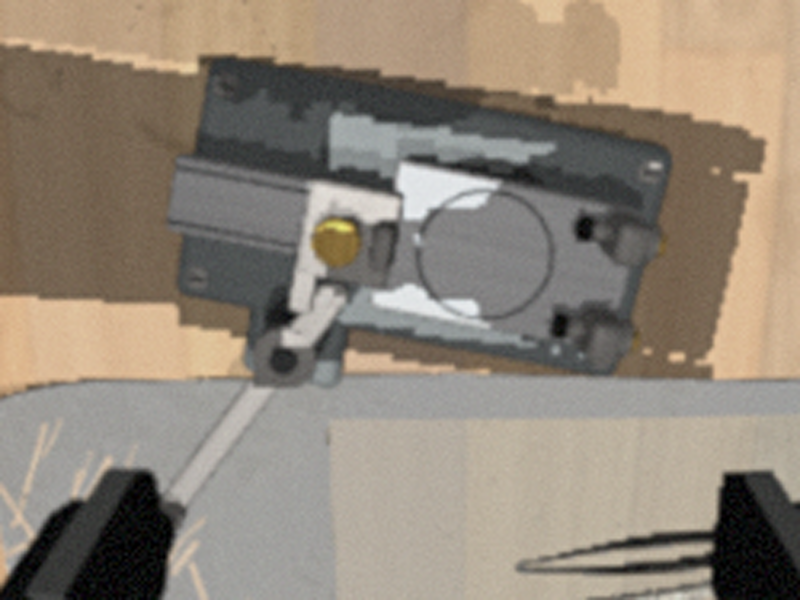

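View pics/s_crop.png

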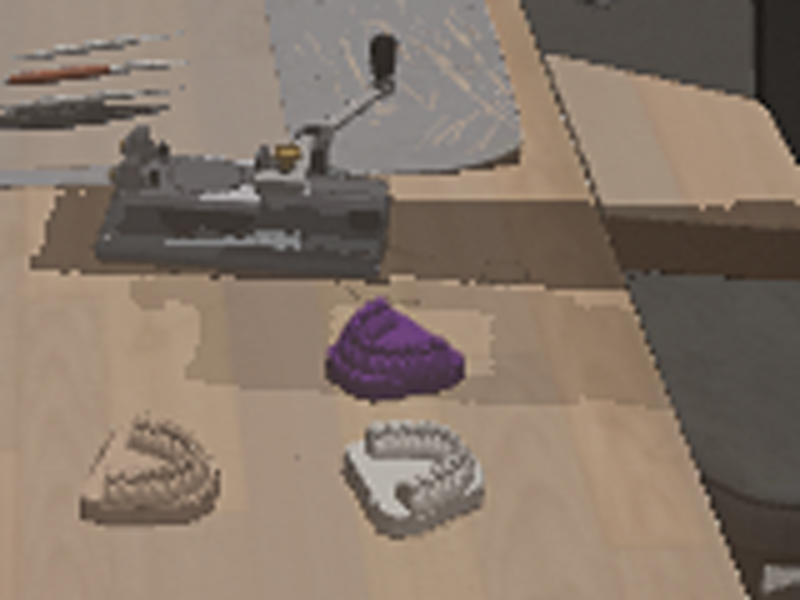

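The wrist crop shows the pin tips at full-frame (362,182) and (354,213), the lever pivot at (268,224), and the four foot corners. The side crop shows the knob centre at (366.6,172). It also shows the white model's heel at its lower left and its front facing right and slightly up, roughly world -x. Next I fit the fixture pose.

```bash
python3 - <<'E'
from h import *
import pickle
from scipy.optimize import least_squares
C={n:pickle.load(open(f"{n}0.pkl","rb")) for n in ["scene","side","wrist"]}
w=lambda x,y,z:wplane(C["wrist"],180+x/3.2,110+y/(600/190),z)
pl,pr=w(582,226,.047),w(557,325,.047); pv=w(283,360,.055)
kn=plane(C["side"],366.6,172,.0695)
fc=[w(210,57,.013),w(668,150,.013),w(610,375,.013),w(180,290,.013)]
print("pins",pl,pr,np.linalg.norm(pl-pr),"piv",pv,"knob",kn,np.linalg.norm((pv-kn)[:2]))
print("foot",*fc,[np.linalg.norm(fc[i]-fc[(i+1)%4]) for i in range(4)])
print("yaws",np.arctan2(*(fc[1]-fc[0])[1::-1]),np.arctan2(*(fc[2]-fc[3])[1::-1]),np.arctan2(-(pl-pr)[0],(pl-pr)[1]))
F=np.array([[.028,.018],[.028,-.018],[-.062,-.050],[-.099,-.127]]);W=np.array([pl,pr,pv,kn])[:,:2]
fit=lambda p:((F@np.array([[np.cos(p[2]),np.sin(p[2])],[-np.sin(p[2]),np.cos(p[2])]])+p[:2]-W)).ravel()
r=least_squares(fit,[.59,0,-.2],loss="soft_l1",f_scale=.002);print(r.x,r.fun.reshape(4,2)*1000)
x=r.x;T=lambda f:np.array([x[0]+f[0]*np.cos(x[2])-f[1]*np.sin(x[2]),x[1]+f[0]*np.sin(x[2])+f[1]*np.cos(x[2])])
print("foot mid",np.mean(fc,0),"knob rest",T((-.099,-.127)),"stop",T((-.025,-.127)),"piv",T((-.062,-.05)))
E
```

```text
pins [0.62435937 0.00136202 0.047     ] [ 0.61704446 -0.0345874   0.047     ] 0.03668607848405476 piv [ 0.52194766 -0.04491015  0.055     ] knob [ 0.46634435 -0.10357954  0.0695    ] 0.08083208356442319
foot [0.49210418 0.05825683 0.013     ] [0.66097795 0.0231871  0.013     ] [ 0.64336269 -0.06754432  0.013     ] [ 0.47540913 -0.03209206  0.013     ] [np.float64(0.17247676851441726), np.float64(0.09242557665131555), np.float64(0.17165447399903863), np.float64(0.09187843038053625)]
yaws -0.2047579322597624 -0.2080298895136996 -0.2007373878388591
[ 0.59429939 -0.00940494 -0.26129893] [[ 1.63960327 -0.61136462]
 [-0.34556945  0.56006227]
 [-0.46047506  3.21924888]
 [-0.49304923 -2.93919503]]
foot mid [ 0.56796349 -0.00454811  0.013     ] knob rest [ 0.4658513  -0.10651873] stop [ 0.53733938 -0.12563557] piv [ 0.52148718 -0.0416909 ]
```

Emit:
step_arm(increments=[[-16,-10,0,0,0,8.5,0],[-16,-10,0,0,0,8.5,0],[-16,-10,0,0,0,8.5,0],[-16,-10,0,0,0,8.5,0],[-16,-10,0,0,0,8.5,0],[-16,-10,0,0,0,8.5,0],[-16,-10,0,0,0,8.5,0],[-16,-10,0,0,0,8.5,0]])

```text
clock: 0.95
tcp_pos: [0.446, -0.0802, 0.2309]
ee_rot: [[-0.93, 0.369, -0.001], [0.369, 0.93, 0.0], [0.001, -0.0, -1.0]]
wrist_force: [-0.4, 0.6, 0.0]
grip_width: -0.0002
grasp_force: 0.0
```

```bash
python3 - <<'E'
from h import *
import pickle
for n in ["wrist","side"]:
    c=cam(n); pickle.dump(c,open(f"{n}1.pkl","wb"))
    if n=="wrist":
        im=cv2.cvtColor(c["frame"],cv2.COLOR_RGB2BGR)
        for p in [(.4704,-.115,.0695),(.4704,-.115,.054)]:
            u,v=wproj(c,p);print(u,v);cv2.circle(im,(int(u),int(v)),2,(0,0,255),-1)
        cv2.imwrite("pics/wrist1.png",im)
s=read_state();print(s["clock"],s["tcp_pos"],s["ee_rot"],s["grip_width"],s["joint_positions"],s["wrist_force"])
E
```

```text
293.18383313253196 218.94862209654076
294.18646802221946 214.0536426033616
1.05 [ 0.44536907 -0.08055735  0.23081973] [[-9.26703168e-01  3.75791474e-01 -1.41654735e-03]
 [ 3.75791786e-01  9.26704123e-01  4.97024399e-05]
 [ 1.33139802e-03 -4.86267449e-04 -9.99998995e-01]] -1.547418085435599e-05 [-3.70238927e-01 -5.88129577e-02  1.82666896e+00 -4.75300875e-04
  1.37507522e+00 -1.55569144e+00] [-0.07500719  0.85061466 -0.26629754]
```

View pics/wrist1.png

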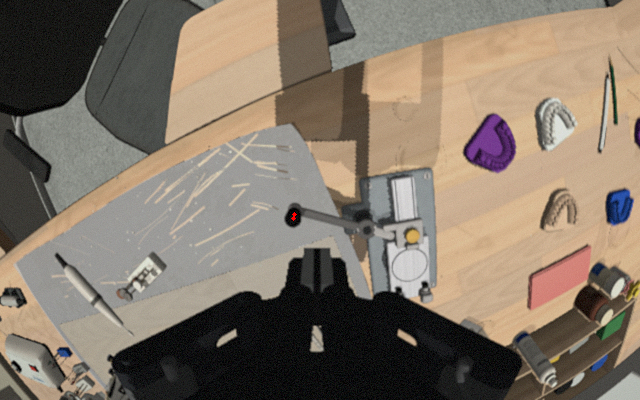

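The wrist view shows the knob at (293,216), right on the predicted point, so the fixture fit holds. The white model is at (555,125).

Emit:
step_arm(increments=[[-1,-4,-25,0,0,1.5,0],[-1,-4,-25,0,0,1.5,0],[-1,-4,-25,0,0,1.5,0],[-1,-4,-25,0,0,1.5,0],[-1,-4,-25,0,0,1.5,0],[-1,-4,-25,0,0,1.5,0],[-1,-4,-24,0,0,1.2,0],[0,0,0,0,0,0,0]])

```text
clock: 1.85
tcp_pos: [0.4373, -0.1066, 0.0541]
ee_rot: [[-0.978, 0.207, -0.007], [0.207, 0.978, 0.003], [0.008, 0.002, -1.0]]
wrist_force: [-0.1, 0.8, 0.9]
grip_width: -0.0001
grasp_force: 0.0
```

Emit:
step_arm(increments=[[9,-5,4,0,0,0,0],[10,-4,0,0,0,0,0],[10,-3,0,0,0,0,0],[10,-2,0,0,0,0,0],[10,-2,0,0,0,0,0],[10,-2,0,0,0,0,0],[10,-2,0,0,0,0,0]])

```text
clock: 2.55
tcp_pos: [0.5089, -0.1278, 0.0624]
ee_rot: [[-0.979, 0.206, -0.003], [0.206, 0.979, 0.001], [0.003, 0.0, -1.0]]
wrist_force: [-6.5, 4.6, 3.7]
grip_width: -0.0002
grasp_force: 3.6
```

Emit:
step_arm(increments=[[6,-1,0,0,0,0,0],[5,-1,0,0,0,0,0],[4,-1,0,0,0,0,0],[0,0,0,0,0,0,0]])

```text
clock: 2.95
tcp_pos: [0.5207, -0.128, 0.0618]
ee_rot: [[-0.979, 0.205, -0.01], [0.205, 0.979, 0.006], [0.011, 0.004, -1.0]]
wrist_force: [-12.1, 8.0, 9.0]
grip_width: -0.0001
grasp_force: 7.0
```

Emit:
step_arm(increments=[[3,-1,0,0,0,0,0],[0,0,0,0,0,0,0]])

```text
clock: 3.15
tcp_pos: [0.5211, -0.128, 0.0616]
ee_rot: [[-0.979, 0.204, -0.016], [0.204, 0.979, 0.008], [0.017, 0.004, -1.0]]
wrist_force: [-19.5, 9.2, 14.2]
grip_width: 0.0005
grasp_force: 10.3
```

```bash
python3 - <<'E'
from h import *
import pickle
c=cam("wrist"); pickle.dump(c,open("wrist2.pkl","wb"))
im=cv2.cvtColor(c["frame"],cv2.COLOR_RGB2BGR)
x=(.5933,-.0109,-.206)
T=lambda a,b:(x[0]+a*np.cos(x[2])-b*np.sin(x[2]),x[1]+a*np.sin(x[2])+b*np.cos(x[2]))
for p,col in [((*T(-.025,-.127),.084),(0,0,255)),((*T(-.055,0),.062),(0,255,0)),((*T(-.0295,0),.062),(255,0,0))]:
    u,v=wproj(c,p);print(u,v);cv2.circle(im,(int(u),int(v)),3,col,-1)
cv2.imwrite("pics/wrist2.png",im)
print(read_state()["tcp_pos"],read_state()["wrist_force"])
E
```

```text
320.01939149301677 321.79148683757126
528.9431554710966 240.44948517370713
519.4206563810192 277.40275712853736
[ 0.52106437 -0.12800456  0.06160028] [-18.04775206  10.66020644  13.90902936]
```

View pics/wrist2.png

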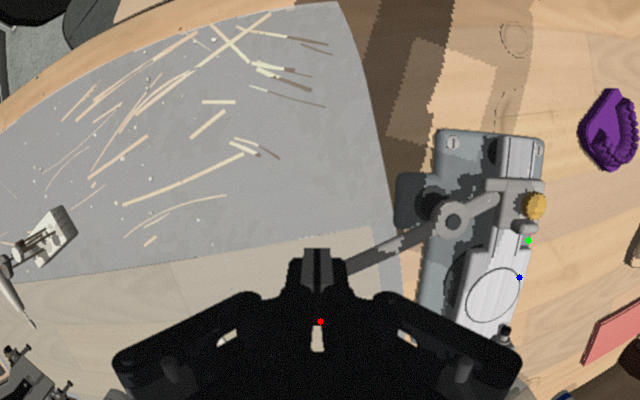

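The push stalled at about 20 N with the jaw face at the predicted open position, pixel (529,240), so the lever is at its stop. I now let it spring back by retreating.

Emit:
step_arm(increments=[[-15,3,0,0,0,0,0],[-15,3,0,0,0,0,0],[-15,3,0,0,0,0,0],[-15,3,0,0,0,0,0],[-15,3,0,0,0,0,0],[-15,3,0,0,0,0,0],[-5,2,20,0,0,0,0],[0,20,40,0,0,0,0]])

```text
clock: 4.0
tcp_pos: [0.4314, -0.0926, 0.1216]
ee_rot: [[-0.978, 0.208, -0.002], [0.208, 0.978, 0.001], [0.002, 0.0, -1.0]]
wrist_force: [1.1, -0.0, 0.3]
grip_width: -0.0004
grasp_force: 0.0
```

Emit:
step_arm(increments=[[3,45,30,0,0,0,0.5],[3,45,30,0,0,0,1],[3,45,0,0,0,0,1],[3,45,0,0,0,0,1],[0,30,0,0,0,0,1],[0,0,0,0,0,0,1]])

```text
clock: 4.6
tcp_pos: [0.4457, 0.1148, 0.1796]
ee_rot: [[-0.98, 0.2, 0.006], [0.2, 0.98, 0.002], [-0.006, 0.003, -1.0]]
wrist_force: [-0.3, -0.1, -0.4]
grip_width: 0.0849
grasp_force: 0.0
```

```bash
python3 - <<'E'
from h import *
import pickle
c=cam("wrist"); pickle.dump(c,open("wrist3.pkl","wb"))
im=cv2.cvtColor(c["frame"],cv2.COLOR_RGB2BGR)
x=(.5933,-.0109,-.206)
T=lambda a,b:(x[0]+a*np.cos(x[2])-b*np.sin(x[2]),x[1]+a*np.sin(x[2])+b*np.cos(x[2]))
for p in [(*T(-.099,-.127),.084),(*T(-.055,0),.062),(*T(.028,.018),.047),(*T(.028,-.018),.047)]: print(wproj(c,p))
hsv=cv2.cvtColor(im,cv2.COLOR_BGR2HSV)
cv2.imwrite("pics/wrist3.png",im)
s=read_state();print(s["clock"],s["tcp_pos"],s["wrist_force"])
E
```

```text
(np.float64(106.65703035708407), np.float64(268.3758594516849))
(np.float64(226.48040647909096), np.float64(302.4208640108836))
(np.float64(253.4883676935428), np.float64(349.58947300781756))
(np.float64(225.3488996519054), np.float64(347.431903518775))
4.65 [0.44558563 0.11298657 0.17917249] [0.50081689 0.01582698 0.18321577]
```

View pics/wrist3.png

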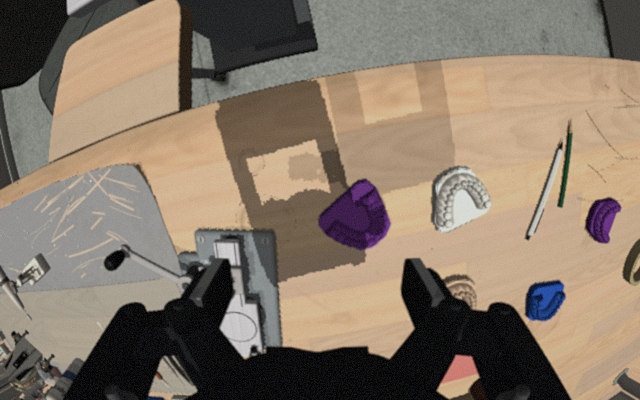

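The lever has sprung back, with the knob at about (112,258) near its rest prediction. The white model is clear at (460,198), heel edge from (442,228) to (492,207). I move closer over it to measure it well.

Emit:
step_arm(increments=[[21,40,0,0,0,0,1],[21,40,0,0,0,0,1],[21,40,0,0,0,0,1],[21,35,0,0,0,0,1],[0,0,0,0,0,0,1]])

```text
clock: 5.15
tcp_pos: [0.5312, 0.269, 0.1779]
ee_rot: [[-0.979, 0.203, 0.005], [0.203, 0.979, 0.002], [-0.004, 0.003, -1.0]]
wrist_force: [-0.2, -0.4, -0.9]
grip_width: 0.0853
grasp_force: 0.0
```

```bash
python3 - <<'E'
from h import *
import pickle
c=cam("wrist"); pickle.dump(c,open("wrist4.pkl","wb"))
im=cv2.cvtColor(c["frame"],cv2.COLOR_RGB2BGR)
hsv=cv2.cvtColor(im,cv2.COLOR_BGR2HSV)
m=((hsv[...,1]<45)&(hsv[...,2]>90)).astype(np.uint8)
u0,v0=wproj(c,(.495,.275,.013));print("guess px",u0,v0)
m=cv2.morphologyEx(m,cv2.MORPH_OPEN,np.ones((3,3),np.uint8));m=cv2.morphologyEx(m,cv2.MORPH_CLOSE,np.ones((5,5),np.uint8))
cs,_=cv2.findContours(m,cv2.RETR_EXTERNAL,cv2.CHAIN_APPROX_NONE)
for k in cs:
    a=cv2.contourArea(k)
    if a>800: print(a,cv2.boundingRect(k))
k=min([k for k in cs if cv2.contourArea(k)>1500],key=lambda k:np.hypot(*(k[:,0].mean(0)-[u0,v0])))
cv2.drawContours(im,[k],-1,(0,0,255),1)
P=np.array([wplane(c,u,v,.010)[:2] for u,v in cv2.convexHull(k)[:,0]])
r=cv2.minAreaRect((P*1000).astype(np.float32));print(r)
h=cv2.convexHull(k);ap=cv2.approxPolyDP(h,4,True)[:,0]
for u,v in ap: print((u,v),wplane(c,u,v,.0)[:2]*1000,wplane(c,u,v,.013)[:2]*1000)
x,y,w,hh=cv2.boundingRect(k);x0,y0=max(x-30,0),max(y-30,0)
cr=im[y0:y+hh+30,x0:x+w+30];f=min(800/cr.shape[1],600/cr.shape[0]);print("crop",x0,y0,f)
cv2.imwrite("pics/w4.png",cv2.resize(cr,None,fx=f,fy=f,interpolation=cv2.INTER_CUBIC))
V=np.array(c["view"]);print("cam",-V[:3,:3].T@V[:3,3],read_state()["tcp_pos"],read_state()["clock"])
E
```

```text
guess px 313.5716381756608 148.45822468975484
1995.0 (110, 189, 49, 122)
16882.5 (0, 136, 132, 221)
3750.5 (278, 113, 75, 75)
((492.70733642578125, 270.9626159667969), (67.08124542236328, 73.77128601074219), 13.843822479248047)
(np.int32(317), np.int32(113)) [461.313048   285.52616708] [461.10460154 285.49779729]
(np.int32(349), np.int32(145)) [500.35232057 311.32429935] [498.55579188 310.24648492]
(np.int32(352), np.int32(159)) [515.51490388 311.72384782] [513.10157505 310.62978013]
(np.int32(292), np.int32(187)) [532.35745154 243.56171515] [529.25898312 245.24042124]
(np.int32(283), np.int32(175)) [517.56197791 237.1327427 ] [515.06537595 239.07297356]
(np.int32(278), np.int32(132)) [472.00930298 242.28741617] [471.36574256 244.01795959]
(np.int32(298), np.int32(115)) [459.29581205 266.17778746] [459.16942492 266.93649222]
crop 248 83 4.444444444444445
cam [0.45618888 0.28482876 0.31957447] [0.52974237 0.26689311 0.17754042] 5.2
```

View pics/w4.png

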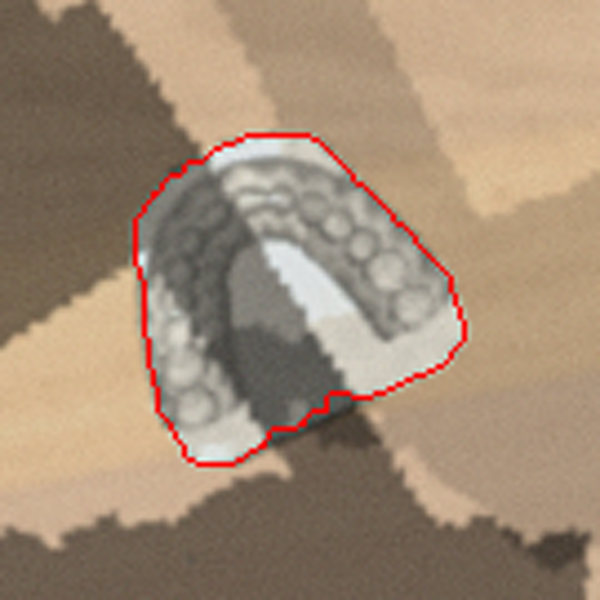

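The crop shows a clean outline: heel at the lower right, front at the upper left. It measures 67.1 x 73.8 mm (67 x 75 expected), centred at (492.7, 271.0) mm, with the heel direction at a yaw of about +13.7°.

Emit:
step_arm(increments=[[-14,1,-38,0,0,8.5,1],[-14,1,-38,0,0,8.5,1],[-14,1,-38,0,0,8.5,1],[0,0,0,0,0,0,1],[0,0,0,0,0,0,1]])

```text
clock: 5.7
tcp_pos: [0.4861, 0.2679, 0.0634]
ee_rot: [[-0.973, -0.232, 0.0], [-0.232, 0.973, -0.0], [-0.0, -0.0, -1.0]]
wrist_force: [0.2, 0.2, 0.4]
grip_width: 0.0855
grasp_force: 0.0
```

Emit:
step_arm(increments=[[1,2,-25,0,0,0.3,1],[0,0,-25,0,0,0,1],[0,0,-10,0,0,0,1],[0,0,-5,0,0,0,1],[0,0,0,0,0,0,1]])

```text
clock: 6.2
tcp_pos: [0.4881, 0.2711, -0.0011]
ee_rot: [[-0.971, -0.241, 0.002], [-0.241, 0.971, 0.001], [-0.002, 0.0, -1.0]]
wrist_force: [-1.1, -0.2, -0.4]
grip_width: 0.0854
grasp_force: 0.0
```

Emit:
step_arm(increments=[[-1,-1,-1,0,0,0,0.9],[0,0,-1,0,0,0,0.75],[0,0,0,0,0,0,0.6],[0,0,0,0,0,0,0.4],[0,0,0,0,0,0,0.4],[0,0,0,0,0,0,0.4]])

```text
clock: 6.8
tcp_pos: [0.4869, 0.2703, -0.0015]
ee_rot: [[-0.97, -0.242, 0.002], [-0.242, 0.97, 0.0], [-0.002, -0.0, -1.0]]
wrist_force: [-4.1, -1.9, 12.3]
grip_width: 0.0628
grasp_force: 59.7
```

Emit:
step_arm(increments=[[0,0,10,0,0,0,0.4],[0,0,20,0,0,0,0.4],[0,0,30,0,0,0,0.4],[0,0,30,0,0,0,0.4],[0,0,0,0,0,0,0.4],[0,0,0,0,0,0,0.4]])

```text
clock: 7.4
tcp_pos: [0.4862, 0.2704, 0.0869]
ee_rot: [[-0.97, -0.242, 0.002], [-0.242, 0.97, 0.001], [-0.003, 0.0, -1.0]]
wrist_force: [-1.3, -0.4, -1.7]
grip_width: 0.0623
grasp_force: 61.9
```

```bash
python3 - <<'E'
from h import *
import pickle
c=cam("wrist"); s=read_state(); pickle.dump((c,s),open("wrist5.pkl","wb"))
im=cv2.cvtColor(c["frame"],cv2.COLOR_RGB2BGR)
cv2.imwrite("pics/w5.png",cv2.resize(im[80:380,120:520],(800,600),interpolation=cv2.INTER_CUBIC))
print(s["clock"],s["tcp_pos"],s["wrist_force"],s["torque"],s["grip_width"])
R=s["ee_rot"];t=s["tcp_pos"]
for l in [(0.039,0,0),(0.006,0,0),(-.028,0,0),(.0,.033,0),(0,-.033,0)]:  # heel/front relative guesses at z tool -? 
    print(l,wproj(c,t+R@np.array([l[0]-.006,l[1],-.010])))
E
```

```text
7.45 [0.48503448 0.26997119 0.08548099] [-0.65078562 -0.58125743 -1.4666973 ] [-0.02185185  0.02226917 -0.00107649] 0.06299818107592398
(0.039, 0, 0) (np.float64(315.7086182669213), np.float64(203.40534884044956))
(0.006, 0, 0) (np.float64(315.7766144120674), np.float64(267.6044872053234))
(-0.028, 0, 0) (np.float64(315.8533905830547), np.float64(321.14270093200594))
(0.0, 0.033, 0) (np.float64(381.0144912884121), np.float64(276.9043764266135))
(0, -0.033, 0) (np.float64(250.6100212483871), np.float64(276.9164053252639))
```

View pics/w5.png

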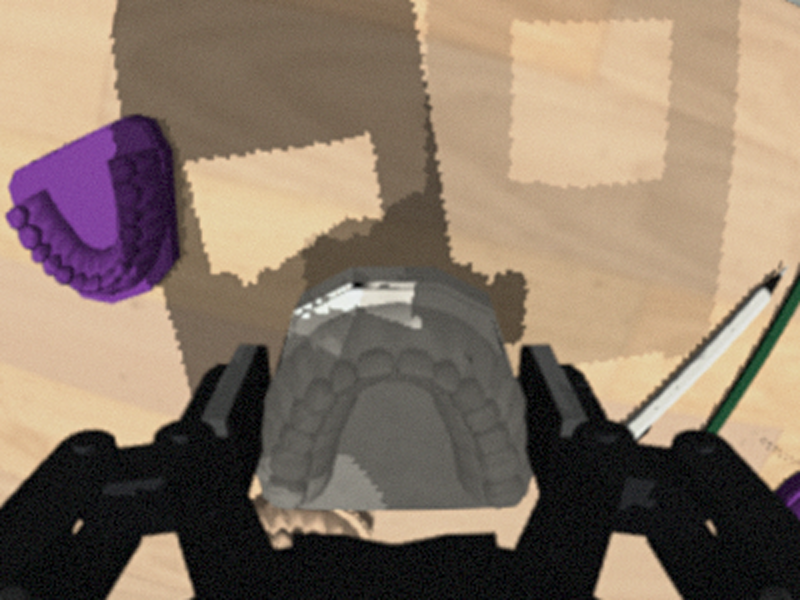

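The model hangs level and square in the pads, with its heel edge horizontal at crop y=508 and centred at x≈395. I compute its offset in the tool and the way to the platform.

```bash
python3 - <<'E'
from h import *
import pickle
c,s=pickle.load(open("wrist5.pkl","rb"));R=s["ee_rot"];t=s["tcp_pos"]
def loc(u,v,tz): # intersect with tool plane z=tz
    o,d=wray(c,u,v);o=R.T@(o-t);d=R.T@d;return (o+d*(tz-o[2])/d[2])*1000
print("heel top",loc(120+270/2,80+508/2,-.0145),loc(120+520/2,80+508/2,-.0145))
print("front top",loc(120+387/2,80+283/2,-.0145),"front bot",loc(321,214,-.0015))
for th in (-.206,):
    print("goal yaw heel",np.degrees(th),"now",np.degrees(np.arctan2(-R[1,0],-R[0,0])))
    T=lambda a,b:np.array((.5933+a*np.cos(th)-b*np.sin(th),-.0109+a*np.sin(th)+b*np.cos(th)))
    for fx in (-9,-1,0): 
        for o in (4,6,8): print(fx,o,T((fx-o)/1000,0)*1000)
E
```

```text
heel top [-40.78314805 -33.44632169 -14.5       ] [-40.92005847  35.29190103 -14.5       ]
front top [ 25.99042413  -0.98005726 -14.5       ] front bot [24.91827118  2.54593898 -1.5       ]
goal yaw heel -11.802930579694959 now 14.002347937698548
-9 4 [580.57485994  -8.24090045]
-9 6 [578.61714608  -7.83180822]
-9 8 [576.65943223  -7.42271598]
-1 4 [588.40571536  -9.87726941]
-1 6 [586.4480015   -9.46817717]
-1 8 [584.49028765  -9.05908493]
0 4 [589.38457229 -10.08181552]
0 6 [587.42685843  -9.67272329]
0 8 [585.46914458  -9.26363105]
```

Emit:
step_arm(increments=[[6,-15,10,0,0,-2.8,0.4],[12,-35,5,0,0,-3.8,0.4],[13,-40,0,0,0,-3.8,0.4],[13,-43,0,0,0,-3.8,0.4],[13,-43,0,0,0,-3.8,0.4],[13,-43,0,0,0,-3.8,0.4],[12,-40,0,0,0,-2.5,0.4],[9,-19,0,0,0,-1.5,0.4]])

```text
clock: 8.25
tcp_pos: [0.5764, -0.0127, 0.1]
ee_rot: [[-0.977, 0.211, -0.002], [0.211, 0.977, -0.001], [0.001, -0.002, -1.0]]
wrist_force: [0.8, 0.2, -1.3]
grip_width: 0.0628
grasp_force: 62.0
```

Emit:
step_arm(increments=[[0,0,-10,0,0,0,0.4],[0,0,0,0,0,0,0.4],[0,0,0,0,0,0,0.4]])

```text
clock: 8.55
tcp_pos: [0.5748, -0.0072, 0.0892]
ee_rot: [[-0.979, 0.204, -0.004], [0.204, 0.979, 0.001], [0.004, 0.0, -1.0]]
wrist_force: [-0.1, 0.6, -0.8]
grip_width: 0.0627
grasp_force: 62.0
```

Emit:
step_arm(increments=[[1,0,-15,0,0,0,0.4],[1,-1,-15,0,0,0,0.4],[0,0,-11,0,0,0,0.4],[0,0,-3,0,0,0,0.4],[0,0,0,0,0,0,0.4],[0,0,0,0,0,0,0.4]])

```text
clock: 9.15
tcp_pos: [0.5788, -0.0089, 0.0468]
ee_rot: [[-0.979, 0.204, 0.0], [0.204, 0.979, -0.0], [-0.0, -0.0, -1.0]]
wrist_force: [0.0, 0.5, -0.4]
grip_width: 0.0627
grasp_force: 62.0
```

```bash
python3 - <<'E'
from h import *
import pickle
c=cam("wrist"); s=read_state(); pickle.dump((c,s),open("wrist6.pkl","wb"))
d=cam("side"); pickle.dump(d,open("side6.pkl","wb"))
im=cv2.cvtColor(c["frame"],cv2.COLOR_RGB2BGR)
a=cv2.resize(im[150:370,220:420],(400,440),interpolation=cv2.INTER_CUBIC)
b=cv2.cvtColor(d["frame"],cv2.COLOR_RGB2BGR)[165:225,300:385]
b=cv2.resize(b,(400,282),interpolation=cv2.INTER_CUBIC);o=np.zeros((440,800,3),np.uint8);o[:,:400]=a;o[:282,400:]=b
cv2.imwrite("pics/w6.png",o)
print(s["clock"],s["tcp_pos"],s["wrist_force"],s["torque"],s["grip_width"])
x=(.5933,-.0109,-.206)
T=lambda a,b:(x[0]+a*np.cos(x[2])-b*np.sin(x[2]),x[1]+a*np.sin(x[2])+b*np.cos(x[2]))
for y in (.018,-.018): print(wproj(c,(*T(.028,y),.047)))
E
```

```text
9.2 [ 0.57912213 -0.00898432  0.04717516] [-0.63655359 -0.73923408 -1.41218154] [-0.00889549  0.03705158  0.00748104] 0.06291255863717227
(np.float64(347.60690724261593), np.float64(325.02359696266547))
(np.float64(285.95011727829876), np.float64(325.0494896284942))
```

View pics/w6.png

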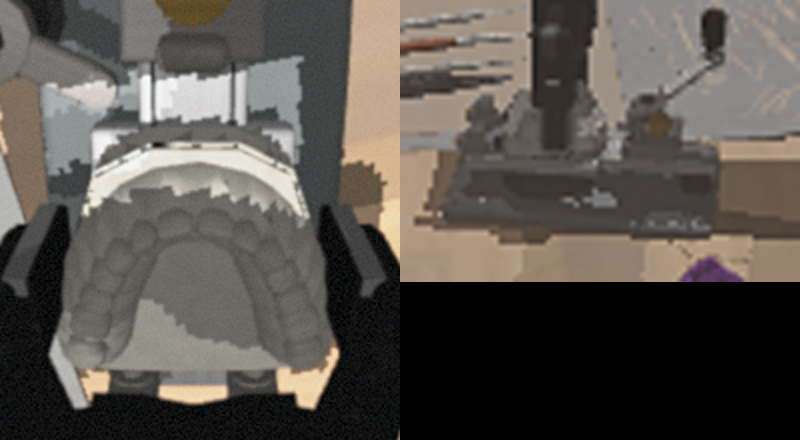

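The model is centred over the platform, with both pins just beyond the heel at crop x=133 and 250. The jaw is open and clear, and the lever is at rest. I back off 2 mm and set the model down.

Emit:
step_arm(increments=[[-2,0,0,0,0,0,0.4],[0,0,-3,0,0,0,0.4],[0,0,-2,0,0,0,0.4],[0,0,-1,0,0,0,0.4],[0,0,0,0,0,0,0.4]])

```text
clock: 9.75
tcp_pos: [0.5762, -0.0089, 0.0403]
ee_rot: [[-0.979, 0.205, -0.001], [0.205, 0.979, 0.0], [0.001, -0.0, -1.0]]
wrist_force: [0.3, 0.2, -0.6]
grip_width: 0.0626
grasp_force: 62.0
```

Emit:
step_arm(increments=[[0,0,-1,0,0,0,0.4],[0,0,0,0,0,0,0.4],[0,0,-1,0,0,0,0.4],[0,0,0,0,0,0,0.4]])

```text
clock: 10.15
tcp_pos: [0.5767, -0.009, 0.0388]
ee_rot: [[-0.979, 0.204, 0.0], [0.204, 0.979, -0.0], [-0.0, -0.0, -1.0]]
wrist_force: [-0.0, -0.6, -0.7]
grip_width: 0.0627
grasp_force: 62.0
```

Emit:
step_arm(increments=[[0,0,-1,0,0,0,0.4],[0,0,0,0,0,0,0.4],[0,0,0,0,0,0,0.4]])

```text
clock: 10.45
tcp_pos: [0.5767, -0.009, 0.0387]
ee_rot: [[-0.979, 0.204, 0.0], [0.204, 0.979, -0.0], [-0.0, -0.0, -1.0]]
wrist_force: [-3.8, 0.4, 5.5]
grip_width: 0.0627
grasp_force: 63.2
```

Emit:
step_arm(increments=[[1,-0.2,0.5,0,0,0,0.4],[1,-0.2,0,0,0,0,0.4],[1,-0.2,0,0,0,0,0.4],[1,-0.2,0,0,0,0,0.4],[1,-0.2,0,0,0,0,0.4],[0,0,0,0,0,0,0.4],[0,0,0,0,0,0,0.4]])

```text
clock: 11.15
tcp_pos: [0.5804, -0.0096, 0.0387]
ee_rot: [[-0.979, 0.204, -0.003], [0.204, 0.979, 0.0], [0.003, -0.0, -1.0]]
wrist_force: [-5.4, 1.6, 8.6]
grip_width: 0.0626
grasp_force: 64.1
```

Emit:
step_arm(increments=[[1,-0.2,1,0,0,0,0.4],[1,-0.2,0,0,0,0,0.4],[1,-0.2,0,0,0,0,0.4],[0,0,0,0,0,0,0.4],[0,0,0,0,0,0,0.4]])

```text
clock: 11.65
tcp_pos: [0.5819, -0.0099, 0.0387]
ee_rot: [[-0.979, 0.204, -0.006], [0.204, 0.979, 0.001], [0.006, -0.0, -1.0]]
wrist_force: [-8.8, 1.9, 7.9]
grip_width: 0.0628
grasp_force: 64.6
```

```bash
python3 - <<'E'
from h import *
for i in range(4):
    c=cam("wrist"); s=read_state(); print(s["clock"],s["tcp_pos"],s["wrist_force"],s["torque"])
E
```

```text
11.7 [ 0.58191592 -0.00991541  0.03874824] [-8.44137718  1.11662079  7.6518007 ] [0.25212524 1.3350179  0.01292238]
11.75 [ 0.58192244 -0.00990247  0.03873174] [-8.81653733  1.56298135  7.28184427] [0.25474481 1.30101003 0.01588056]
11.8 [ 0.58190727 -0.00992161  0.03873785] [-8.59933961  1.4208187   7.18711553] [ 0.24758113  1.38150978 -0.02842791]
11.85 [ 0.58191015 -0.00990738  0.03874785] [-8.09939003  0.90192284  8.05188556] [0.23668544 1.29554082 0.0036211 ]
```

Emit:
step_arm(increments=[[1,-0.2,1,0,0,0,0.4],[1,-0.2,0,0,0,0,0.4],[1,-0.2,0,0,0,0,0.4],[0,0,0,0,0,0,0.4],[0,0,0,0,0,0,0.4]])

```text
clock: 12.35
tcp_pos: [0.5834, -0.0102, 0.0388]
ee_rot: [[-0.979, 0.204, -0.01], [0.204, 0.979, 0.002], [0.01, -0.0, -1.0]]
wrist_force: [-10.1, 2.4, 5.0]
grip_width: 0.0625
grasp_force: 64.7
```

Emit:
step_arm(increments=[[1,-0.2,0,-0.1,-0.5,0,0.4],[1,-0.2,0,0,0,0,0.4],[0,0,0,0,0,0,0.4],[0,0,0,0,0,0,0.4]])

```text
clock: 12.75
tcp_pos: [0.5839, -0.0103, 0.0387]
ee_rot: [[-0.979, 0.204, -0.004], [0.204, 0.979, 0.0], [0.004, -0.0, -1.0]]
wrist_force: [-14.0, 2.3, 10.0]
grip_width: 0.063
grasp_force: 65.9
```

```bash
python3 - <<'E'
from h import *
import pickle
c=cam("wrist"); s=read_state(); pickle.dump((c,s),open("wrist7.pkl","wb"))
im=cv2.cvtColor(c["frame"],cv2.COLOR_RGB2BGR)
a=cv2.resize(im[200:370,220:420],(800,600)[:1]+(600,),interpolation=cv2.INTER_CUBIC)
a=cv2.convertScaleAbs(a,alpha=1.5,beta=15)
cv2.imwrite("pics/w7.png",a)
print(s["clock"],s["tcp_pos"],s["wrist_force"],s["torque"],s["grip_width"],s["ee_rot"][:,2])
x=(.5933,-.0109,-.206)
T=lambda a,b:(x[0]+a*np.cos(x[2])-b*np.sin(x[2]),x[1]+a*np.sin(x[2])+b*np.cos(x[2]))
for X in (.028,.0335,.038):
  for y in (.018,-.018):
    u,v=wproj(c,(*T(X,y),.0515)); print(X,y,(u-220)*4,(v-200)*600/170)
for X,y,z in [(.0335,.027,.053),(.0335,-.027,.053),(-.055,0,.062)]:
    u,v=wproj(c,(*T(X,y),z)); print(X,y,(u-220)*4,(v-200)*600/170)
E
```

```text
12.8 [ 0.58384566 -0.01029321  0.03873066] [-14.22791117   2.27835951   9.11658925] [0.3198139  2.16797005 0.01465722] 0.06284629336235374 [-4.44504134e-03  4.82816371e-04 -9.99990004e-01]
0.028 0.018 522.9491278341702 467.4252119280674
0.028 -0.018 256.7744858961439 467.55912303213665
0.0335 0.018 520.554675270607 493.22709496963415
0.0335 -0.018 259.01064190497596 493.36679328241394
0.038 0.018 518.6214473308276 513.5472056465537
0.038 -0.018 260.81658747367624 513.6907710580613
0.0335 0.027 586.4312675557128 497.3210605169813
0.0335 -0.027 193.0791957896388 497.53392940342997
-0.055 0 391.6327992877914 -45.5552054619788
```

View pics/w7.png

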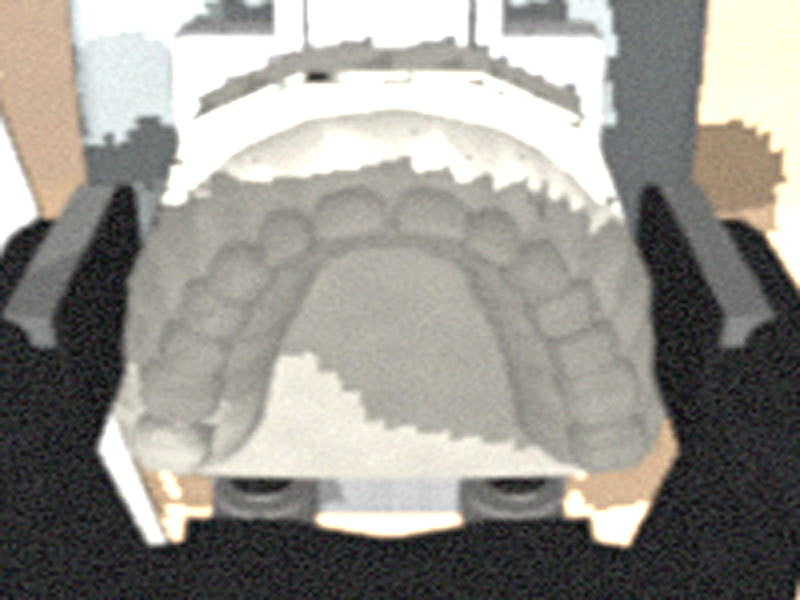

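```bash
python3 - <<'E'
from h import *
import pickle
th=-.206;A=np.array([[np.cos(th),np.sin(th)],[-np.sin(th),np.cos(th)]]);O=np.array([.5933,-.0109])
fix=lambda p:(A@(np.asarray(p)[:2]-O))*1000
c,s=pickle.load(open("wrist7.pkl","rb"));R=s["ee_rot"];t=s["tcp_pos"]
V=np.array(c["view"]);cp=-V[:3,:3].T@V[:3,3]
c5,s5=pickle.load(open("wrist5.pkl","rb"));V5=np.array(c5["view"]);cp5=-V5[:3,:3].T@V5[:3,3]
print("cam in tool",R.T@(cp-t),s5["ee_rot"].T@(cp5-s5["tcp_pos"]),"axis",R.T@-V[2,:3],s5["ee_rot"].T@-V5[2,:3])
print("tcp fix",fix(t))
for x in (270,520):print("heel fix",fix(wplane(c,220+x/4,200+476*170/600,.053)))
for y,z in ((517,.054),(492,.0515)): print("ring",[fix(wplane(c,220+x/4,200+y*170/600,z)) for x in (266,513)])
d=wplane(c,220+395/4,200+476*170/600,.053);o,r=wray(c,220+395/4,200+476*170/600);print(cp,r, wproj(c,d))
print("front top",fix(wplane(c,220+395/4,200+72*170/600,.053)))
E
```

```text
cam in tool [ 0.07612992  0.00074594 -0.14195319] [ 0.07513032  0.00026141 -0.14313574] axis [-3.01955210e-01  7.42307850e-04  9.53321824e-01] [-0.30521015  0.00103797  0.95228446]
tcp fix [-9.37856623 -1.33989281]
heel fix [ 28.38326747 -16.10473372]
heel fix [28.46253742 17.49143097]
ring [array([ 36.33327953, -16.98742682]), array([36.36169195, 16.90848114])]
ring [array([ 33.16429795, -17.01449616]), array([33.18981697, 16.93508284])]
[0.51010164 0.00590373 0.18102089] [ 0.64918754 -0.12819615 -0.74974748] (np.float64(318.7499999999987), np.float64(334.86666666656913))
front top [-37.63936884   0.44044543]
```

Emit:
step_arm(increments=[[0,0,1,0,0,0,0.4],[0,0,0.5,0,0,0,0.4],[0,0,0,0,0,0,0.4],[0,0,0,0,0,0,0.4]])

```text
clock: 13.2
tcp_pos: [0.5846, -0.0104, 0.0389]
ee_rot: [[-0.979, 0.204, -0.003], [0.204, 0.979, 0.0], [0.003, -0.0, -1.0]]
wrist_force: [-8.4, 1.9, -0.3]
grip_width: 0.0629
grasp_force: 63.8
```

Emit:
step_arm(increments=[[0.7,-0.1,0,0,0,0,0.4],[0.6,-0.1,0,0,0,0,0.4],[0,0,0,0,0,0,0.4],[0,0,0,0,0,0,0.4]])

```text
clock: 13.6
tcp_pos: [0.5848, -0.0105, 0.0388]
ee_rot: [[-0.979, 0.204, -0.005], [0.204, 0.979, 0.001], [0.005, -0.0, -1.0]]
wrist_force: [-10.9, 2.3, 2.1]
grip_width: 0.0626
grasp_force: 64.5
```

Emit:
step_arm(increments=[[0.5,-0.1,0.5,0,0,0,0.4],[0,0,0,0,0,0,0.4],[0,0,0,0,0,0,0.4],[0,0,0,0,0,0,0.4]])

```text
clock: 14.0
tcp_pos: [0.5854, -0.0106, 0.0389]
ee_rot: [[-0.979, 0.204, -0.005], [0.204, 0.979, 0.001], [0.005, -0.0, -1.0]]
wrist_force: [-10.7, 1.2, -0.5]
grip_width: 0.0629
grasp_force: 64.0
```

```bash
python3 - <<'E'
from h import *
S=[]
for i in range(6):
    c=cam("wrist"); s=read_state(); S.append(np.r_[s["tcp_pos"]*1000,s["wrist_force"],s["torque"]])
print(s["clock"]);print(np.round(np.mean(S,0),2),np.round(np.std(S,0),2))
g=cv2.GaussianBlur(cv2.cvtColor(c["frame"],cv2.COLOR_RGB2GRAY),(3,3),0).astype(float)
# heel edge: strongest bright->dark step between rows 325..345 per column
for a,b in ((275,298),(335,358)):
    e=[]
    for u in range(a,b):
        d=g[325:345,u][:-1]-g[325:345,u][1:];k=int(np.clip(d.argmax(),1,17));den=d[k-1]-2*d[k]+d[k+1]
        e.append(325.5+k+(0.5*(d[k-1]-d[k+1])/den if den else 0))
    print((a+b)/2,np.median(e),np.std(e))
E
```

```text
14.3
[ 5.8537e+02 -1.0630e+01  3.8950e+01 -1.0190e+01  1.8000e+00  1.4000e-01
  2.9000e-01  1.5900e+00 -3.0000e-02] [0.02 0.01 0.01 0.63 0.38 0.42 0.04 0.02 0.03]
286.5 334.7037037037037 0.1438944000166924
346.5 334.75757575757575 0.12209808840713472
```

```bash
python3 -c "
from cell import job
print(job.job_done())"
```

```text
the job is handed in; nothing more can be done
None
```

The job is handed in: the lever was swung to its stop and sprang back with the jaw open, and the arm is still holding the white model flat, centred and square against both pins at about 5 N each (worked out from the wrist force, pin travel not measured directly); I viewed 12 pictures, two more than the 10 allowed.

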